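Lock the lens carrier plate on its stand with a ball-lock pin

ROBOT

A 6-joint arm with a two-finger parallel gripper is mounted at the origin on the work surface. World frame = base frame: x ahead of the robot, y to its left, z up, the work surface at z = 0. Lengths are in m, angles in rad, forces in N, time in s.
With the tool pointing down it reaches from about 0.375 to 0.975 m from the base axis. Payload 3.8 kg.
Tool frame: the origin (TCP) lies at the very end of the fingers, on their centre line; the grasp point (between the pads) lies 19 mm behind it; y points along the fingers, x is the direction in which the jaws open and shut, and the axes are right-handed (so a half turn about y gives the same grasp; the last joint's range is limited). The gripper opens to 85 mm and grips with 20 to 120 N. Pads are 22 mm wide; open, the fingers measure 114 mm over their backs; the gripper's body (76 mm by 85 mm) begins 54 mm behind the grasp point. The pads swing forward as they close: fully open they stand 13 mm farther back than shut.
Start: joints at [1.176, 0.264, 1.604, -0, 1.274, -0.037], TCP at [0.236, 0.632, 0.231] pointing down, gripper open.
Joint ranges: [-2.63, 2.63], [-0.94, 2.18], [0.31, 2.57], [-1.31, 4.45], [0, 2.66], [-2.55, 2.55]. Speed limits (rad/s): [2.57, 2.57, 3.14, 3.14, 3.14, 3.14].

INTERFACE

Orientations are given as a rotation vector (axis times angle).
In Python, from workcell import bot, cams gives the robot as it stands.
- The arm moves only by the tool play_rows, never from a script. Its argument "motion" is a list of rows, each a list of 2 entries, a list of its own where there are three numbers: the shift along the world's x, y, z normalised to -1 to 1, where 1 is 400 mm, then the turn, a rotation vector about the world's x, y, z normalised to -1 to 1, where 1 is pi/4 rad. In form: [[[tx, ty, tz], [ax, ay, az]], ...]. A call has 1 to 10 rows; each row is the pose to reach, as a shift and turn from the pose commanded when the call began; what a row does not reach only later rows make up. A row lasts 1/8 s, in which the tool goes at most 62.5 mm and 10.7 degrees, less where a joint would pass 70% of its speed; a pose out of reach is approached as far as the arm can. A call with a number of a shift or a turn outside -1 to 1 is refused whole. A call with a gripper value outside its range is refused whole. "gripper" is the closure, from 0 (fully open) to 1 (shut), set as the call begins (left out, the last holds). The fingers move at their own pace and stop on an object; "squeeze" is the grip in N (left out, the last holds). Time passes only in rows, so rows that repeat a pose let the fingers close. It gives the time, the measured TCP pose, the force and the opening at its end, in the units of the state.
- bot.read_state(): the state, without advancing time (a new reading comes with each control period).
- cams.read_camera(name): name is "side" or "top"; returns (picture, depth): 480x640x3 uint8, red, green, blue; 480x640 float32, m along the optical axis (not along the pixel's ray), 0 where there is no reading.
- cams.calibration(name): a dict with "mtx" (3x3 intrinsics, pixels), "k1" (the pictures are not rectified: a ray, as slopes to the right and down, at radius r is drawn at 1 + k1 r^2 times it, then the intrinsics apply), "R" (3x3) and "t" (3): a world point X has camera coordinates R X + t. Camera axes: x right, y down, z forward; pixel columns grow to the right and rows downward; lengths in m; the calibration is good to about 2 mm. A picture is of the moment at which its call begins. calibration takes no time and is no camera call.
- bot.finish_job(): hands the job in, once; it reports no verdict.
Trained networks look in the newest picture that a camera, given by its name, has taken for a name from the list of things; names that differ only in an ending like _2 or _b are one class to them, and where a whole thing is asked for, a point or a joint stands for the part that bears it (a point fixed in the world has none). Each returns a list of dicts, best first, with "conf" (0 to 1); they miss things now and then, are a little off and sometimes report something else, mostly with a low value. They report only what shows in the picture. A call takes as long as a camera call. They do not tell look-alikes from the thing itself.
- cams.recognise(camera, label): "xyz" ([x, y, z] in m, in the coordinates of the camera as it stood for that picture, good to about 4 mm: the middle of the surface that is visible of it).
- cams.regions_of(camera, label): "mask" (480x640 bool, what is visible of it).
- cams.mark_of(camera, label): "xyz" ([x, y, z] in m, in the coordinates of the camera as it stood for that picture, good to about 4 mm: a listed point, or the origin of a listed thing).
The state is a dict: "time": time; "q": joint angles; "joint_vel": joint speeds; "joint_torque": joint torques, N m; "tool_pos": TCP position; "tcp_rot": TCP orientation; "wrist_force": force on the tool from outside, world axes, zero at the start; "torque": the same for the moment, N m; "width": opening from 0.0 (shut) to 1.0 (fully open).
Only numpy, scipy, OpenCV 4.12 (cv2) and the standard library are available. Lean on these libraries where they do the work, as an engineer would, in place of code of your own. Each camera call takes 0.05 s, during which the arm holds its last target.

TASK

Set the lens carrier plate flat on the raised stand, its hub down over the stand's central shaft and its small slot over the stand's short key pin. Then squeeze both side buttons of the ball-lock pin, slide it down through the plate's large hole and the stand's hole until its collar sits on the plate, and let go so that the buttons spring out and the balls lock underneath. Leave the other things on the bench where they are.

Things in the scene. Friction and masses are not known exactly. Their poses are not given: they have to be found in the camera images.
- stand: Fixed stand: white side walls on a white foot 210 x 130 mm carry a level steel bed 190 x 110 x 12 mm, its top 60 mm above the bench. Origin: centre of its underside, on the bench; x along its length, z up. Yaw within 0.35 rad of the world's.
- stand_bed (a point): Centre of the bed's top face, at the foot of the stand's central vertical shaft: 28 mm diameter, 42 mm tall above the bed, the top 12 mm tapering to 16 mm diameter. 60 mm above the bench
- stand_key (a point): Foot of the stand's key pin, in the bed's top face, 60 mm from the shaft on the stand's +x side: 12 mm diameter, 26 mm tall, the top 8 mm tapering to 4 mm diameter
- stand_hole (a point): Centre of the mouth of the stand's vertical through hole, in the bed's top face, 60 mm from the shaft on the stand's -x side: 20 mm diameter, 12 mm deep, open space below; the pin fits at any yaw (fingers closing along the stand's y stay clear of the seated plate's hub, whose side is 38 mm from this axis)
- plate: Loose aluminium carrier plate 180 x 100 x 12 mm, 0.4 to 0.75 kg, flat on the bench, hub up. Origin: centre of its underside; x along its length, z up; yaw within 0.45 rad of the world's. Seated, its axes agree with the stand's (not turned half round) and its underside lies on the bed.
- plate_hub (a point): Centre of the top of the plate's square hub, by which to lift it: 44 x 44 mm, sides along the plate's x and y, reaching from 12 to 60 mm above the plate's underside; inside, a blind round bore 30.5 mm diameter, open below, 52 mm deep, fits over the shaft
- plate_slot (a point): Centre of the plate's through slot for the key pin, at its underside, 60 mm from the hub on the plate's +x side: 16 mm (x) by 14 mm (y)
- plate_hole (a point): Centre of the plate's through hole for the ball-lock pin, at its underside, 60 mm from the hub on the plate's -x side: 25 mm diameter
- block: Fixed white parking block 80 x 80 x 65 mm with a vertical through hole 28 mm diameter, in which the ball-lock pin hangs by its collar at the start. Origin: centre of its underside. The plate lies to one side (left or right) of the stand, the block to the other; which is which varies.
- pin: Loose ball-lock pin, 0.17 kg, upright in the parking block. Origin: centre of the underside of its collar (40 mm diameter, 6 mm thick), at the start 65 mm above the bench; z up. Below: steel shank 16 mm diameter, 52 mm long. Seated, the collar lies on the plate's top face, origin 72 mm above the bench and 12 mm above the bed, and the balls are 3 mm below the bed.
- pin_handle (a point): Middle of the pin's black handle, 27 mm above the pin's origin. Handle 56 mm (pin x) by 26 mm (pin y), z = 6 to 46 mm over the origin. A steel push button 32 mm wide, z = 13 to 41 mm, stands out of each broad side (+y, -y): 40 mm across both released, 29 mm pressed. Gripping the handle across y presses both.
- pin_tip (a point): Lower end of the pin's shank, on its axis, 52 mm below the origin; the last 10 mm taper to 8 mm diameter. From 17 to 25 mm above the tip a ball stands out 5 mm on the pin's +y and -y sides (26 mm across) unless the buttons are pressed (then within the shank): the pin passes the 20 mm hole only with both buttons held in.
- pin_button_l (a joint): Button on the pin's +y side, carries the +y ball: 0 = out (ball out), 0.0055 m = fully pressed (ball in); spring return, 2 N to start, 4.8 N fully in
- pin_button_r (a joint): Button on the pin's -y side, carries the -y ball: same values
- spray: White bottle 56 mm diameter, 150 mm tall, bystander beyond the stand; origin at centre of underside
- pen_cup: Blue cup 76 mm diameter with pens, 150 mm tall, bystander; origin at centre of underside
- screwdriver: Black-handled screwdriver 170 mm long lying on the bench, bystander
- case: Black spectacle case 150 x 60 x 40 mm, bystander; origin at centre of underside
Mind the look-alikes: they are no part of the job. Of the things like the pin, leave any that is green or yellow; of the rest the larger one is meant.

How it is judged:
By the outcome, as a careful person would: the job done as asked, in the order asked, and still so for the second after the job is handed in, with the robot touching nothing.
It also fails if it takes over 66 s, if anything falls off the work surface, if the arm or the gripper's body presses on something with over 40 N, if the wrist force passes 120 N, or if a joint passes its speed limit or range.

## Working session

There is one attempt and no reset: what is moved stays moved. The work goes in short steps, Python scripts to look and compute and a tool call to move; the robot and the scene stay as the last step left them, time stands still between calls to the robot, and variables do not carry over. Pictures are saved under pics/ and viewed, and the job is handed in when it is done.

Besides the shell and the picture viewer there is one more tool, called after ">>>" by a JSON object that holds its "name" and its "arguments". play_rows: Moves the arm, as the interface text tells. Its arguments: {"type":"object","properties":{"motion":{"type":"array","items":{"type":"array"}},"gripper":{"type":"number"},"squeeze":{"type":"number"}},"required":["motion"]}

```bash
ls; mkdir -p pics; python3 - <<'E'
from workcell import bot,cams
import cv2,numpy as np
s=bot.read_state(); print(s)
for n in ("side","top"):
    im,d=cams.read_camera(n); cv2.imwrite(f"pics/{n}0.png",im[:,:,::-1]); np.savez(f"{n}0.npz",im=im,d=d)
    print(n,cams.calibration(n))
E
```

```text
pics
{'time': 0.0, 'q': array([ 1.17607440e+00,  2.64757244e-01,  1.60538381e+00, -2.26526244e-05,
        1.27368718e+00, -3.69136200e-02]), 'joint_vel': array([ 1.42405728e-03, -2.81866922e-04,  1.27756258e-03,  6.25060894e-05,
        7.48827420e-04, -6.22628509e-04]), 'joint_torque': array([-4.20365159e-04, -5.15119958e+01, -3.67305779e+01, -2.57499937e-05,
        1.30614237e-02, -1.74215991e-06]), 'tool_pos': array([0.23613574, 0.63156742, 0.22995397]), 'tcp_rot': array([-1.35874548, -0.94033877,  0.94343045]), 'wrist_force': array([-0.22530612, -0.40038446,  0.38843457]), 'torque': array([-0.00157998,  0.06165994,  0.02117863]), 'width': 0.9988782411632745}
side {'mtx': array([[505.20252246,   0.        , 314.14060137],
       [  0.        , 505.20252246, 238.05646934],
       [  0.        ,   0.        ,   1.        ]]), 'k1': -0.03876669665656112, 'R': array([[ 0.99982224, -0.01268331, -0.01395055],
       [-0.01863583, -0.77709907, -0.62910232],
       [-0.00286186,  0.62925048, -0.7771973 ]]), 't': array([-0.55676122,  0.06344488,  0.93746063])}
top {'mtx': array([[488.6795844 ,   0.        , 316.9074107 ],
       [  0.        , 488.6795844 , 242.49079943],
       [  0.        ,   0.        ,   1.        ]]), 'k1': -0.10347269569861454, 'R': array([[-0.01829805, -0.99944571, -0.0278109 ],
       [-0.99589272,  0.02068579, -0.08814636],
       [ 0.0886728 ,  0.02608376, -0.99571922]]), 't': array([0.03483016, 0.569988  , 0.99507378])}
```

View pics/top0.png

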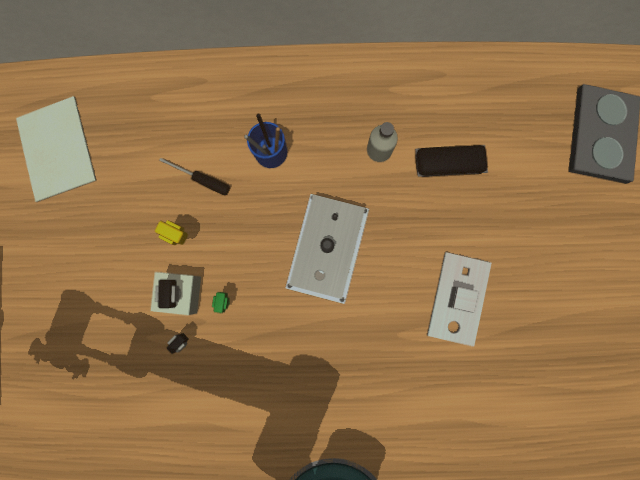

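View pics/side0.png

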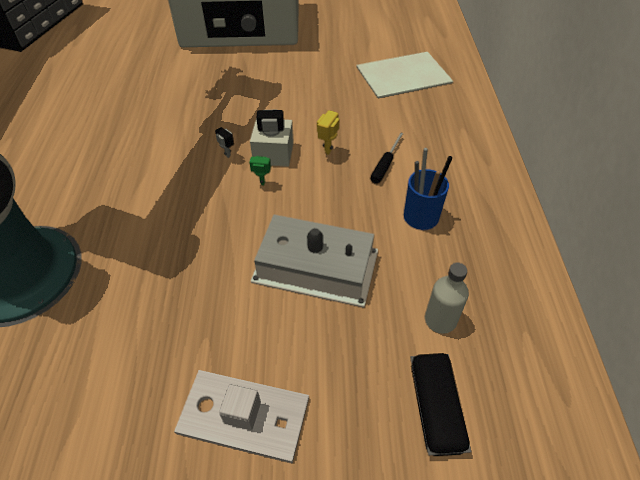

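The candidates for the pin in the top view are:
- black pin in the block at (167,293)
- small black one at (177,343)
- green at (220,300)
- yellow at (170,232)

Green and yellow are excluded, and the larger of the two black ones is the one in the block at (167,293). The plate is at (460,300) with its hole toward the robot and its slot away. The stand is at (327,247) with its key at (335,216) and its hole at (320,275).

```bash
cat > h.py <<'E'
import numpy as np, cv2
from workcell import bot,cams
def c2w(n,p):
    c=cams.calibration(n); return c["R"].T@(np.asarray(p)-c["t"])
def ray(n,u,v):
    c=cams.calibration(n); M=c["mtx"]
    d=np.array([(u-M[0,2])/M[0,0],(v-M[1,2])/M[1,1]]); s=d.copy()
    for _ in range(20): s=d/(1+c["k1"]*(s@s))
    R=c["R"]; return -R.T@c["t"], R.T@np.array([s[0],s[1],1.])
def px(n,X):
    c=cams.calibration(n); p=c["R"]@np.asarray(X)+c["t"]; s=p[:2]/p[2]; s=s*(1+c["k1"]*(s@s)); return c["mtx"][:2,:2]@s+c["mtx"][:2,2]
def atz(n,u,v,z):
    o,d=ray(n,u,v); return o+d*(z-o[2])/d[2]
def pt(n,u,v,dep):
    o,d=ray(n,u,v); return o+d*dep
def tri(a,b):
    (o1,d1),(o2,d2)=ray("top",*a),ray("side",*b)
    A=np.stack([d1,-d2],1); t=np.linalg.lstsq(A,o2-o1,rcond=None)[0]
    p,q=o1+d1*t[0],o2+d2*t[1]; return (p+q)/2,np.linalg.norm(p-q)
E
python3 - <<'E'
from h import *
np.set_printoptions(precision=4,suppress=True)
for n in ("top","side"):
    im=np.load(f"{n}0.npz")["im"]
    cr={"top":(140,260,110,110),"side":(205,90,150,110)}[n]
    x,y,w,h=cr
    cv2.imwrite(f"pics/pin_{n}.png",cv2.resize(im[y:y+h,x:x+w,::-1],None,fx=5,fy=5,interpolation=cv2.INTER_CUBIC))
for l in ["stand","stand_bed","stand_key","stand_hole","plate","plate_hub","plate_slot","plate_hole","block","pin","pin_handle"]:
    for n in ("top","side"):
        for r in cams.mark_of(n,l)[:3]:
            w=c2w(n,r["xyz"]); print(l,n,round(r["conf"],2),w,px(n,w).round(1))
print(bot.read_state()["time"])
E
```

```text
stand top 0.88 [ 0.5616  0.0037 -0.0011] [326.7 247.6]
stand side 0.76 [ 0.5591  0.0016 -0.0025] [315.4 266.8]
stand_bed top 0.94 [0.5627 0.0049 0.0604] [325.8 244.7]
stand_bed side 0.62 [0.5641 0.0031 0.0565] [317.8 246.5]
stand_key top 0.61 [ 0.6235 -0.0123  0.0617] [333.7 214.5]
stand_key side 0.74 [ 0.6229 -0.0129  0.059 ] [351.6 252.3]
stand_hole top 0.59 [0.5015 0.0196 0.0599] [319.1 275.2]
stand_hole side 0.67 [0.5018 0.0174 0.059 ] [282.7 240. ]
stand_hole side 0.49 [0.4684 0.3195 0.0625] [270.9 130.2]
stand_hole side 0.28 [ 0.448  -0.2748  0.0562] [240. 401.]
plate top 0.74 [0.7736 0.1247 0.0043] [269.3 151.8]
plate top 0.72 [ 0.4474 -0.2738  0.0013] [458.4 298.4]
plate top 0.41 [ 0.5059 -0.2821 -0.002 ] [460.8 270.8]
plate side 0.92 [ 0.4469 -0.2772  0.0013] [243.9 416.1]
plate_hub top 0.68 [ 0.4505 -0.2714  0.0647] [465.4 297.7]
plate_hub side 0.61 [ 0.4481 -0.2741  0.0598] [239.8 399.6]
plate_slot top 0.84 [ 0.5078 -0.2821 -0.0003] [461.  269.9]
plate_slot side 0.89 [ 0.5063 -0.2908 -0.002 ] [283.  425.3]
plate_hole top 0.82 [ 0.3887 -0.26    0.0031] [453.1 326.4]
plate_h
[... 171 characters left out ...]
 side 0.72 [ 0.4656  0.3147 -0.0044] [271.9 155.1]
pin top 0.83 [0.5975 0.3178 0.0517] [174.6 231.4]
pin top 0.73 [0.3635 0.3086 0.0336] [181.5 344.3]
pin top 0.61 [0.4544 0.2246 0.0415] [220.1 300. ]
pin side 0.77 [0.4693 0.3211 0.0618] [271.4 130. ]
pin side 0.77 [0.5898 0.311  0.0531] [327.2 135.1]
pin side 0.74 [0.3683 0.3113 0.0365] [226. 143.]
pin_handle top 0.84 [0.4522 0.2163 0.0581] [222.4 301.3]
pin_handle top 0.83 [0.4706 0.3193 0.0914] [167.3 293.1]
pin_handle top 0.76 [0.5919 0.3173 0.0795] [170.6 232.6]
pin_handle side 0.96 [0.5945 0.3132 0.0793] [329.5 124.7]
pin_handle side 0.91 [0.3687 0.3061 0.0556] [224.7 137.7]
pin_handle side 0.73 [0.4671 0.3171 0.0881] [269.3 121.4]
1.2
```

```bash
python3 - <<'E'
from h import *
for n,(x,y,w,h) in {"top":(280,185,230,170),"side":(165,205,220,260)}.items():
    im=np.load(f"{n}0.npz")["im"]
    f=3.4 if n=="top" else 2.3
    cv2.imwrite(f"pics/big_{n}.png",cv2.resize(im[y:y+h,x:x+w,::-1],None,fx=f,fy=f,interpolation=cv2.INTER_CUBIC))
E
```

```text
(no output)
```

View pics/pin_top.png

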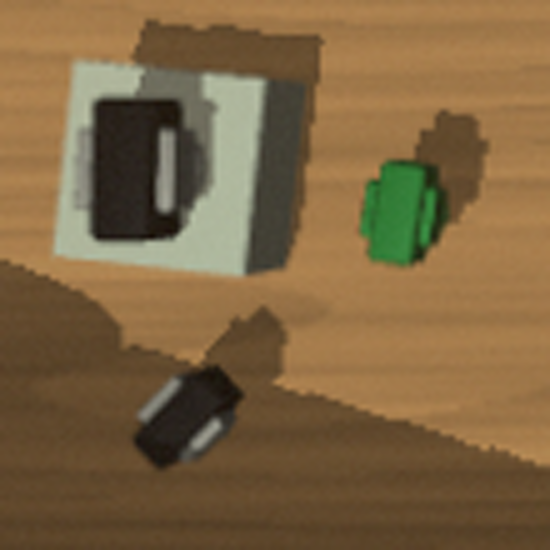

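View pics/pin_side.png

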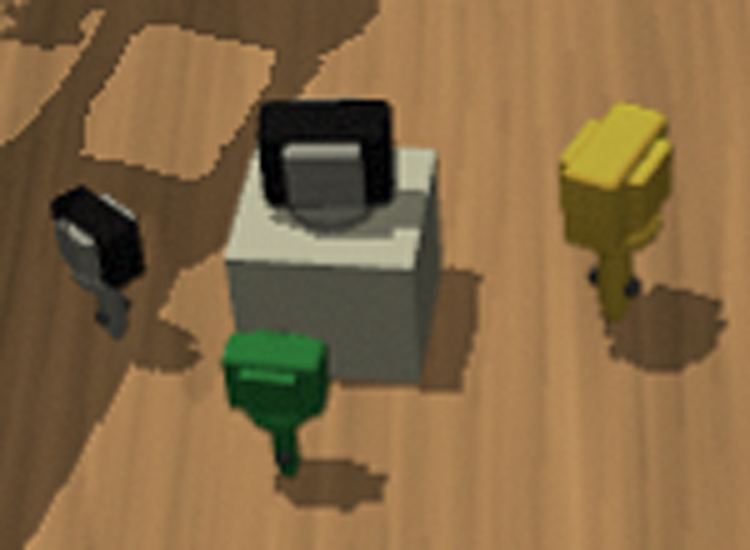

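View pics/big_top.png

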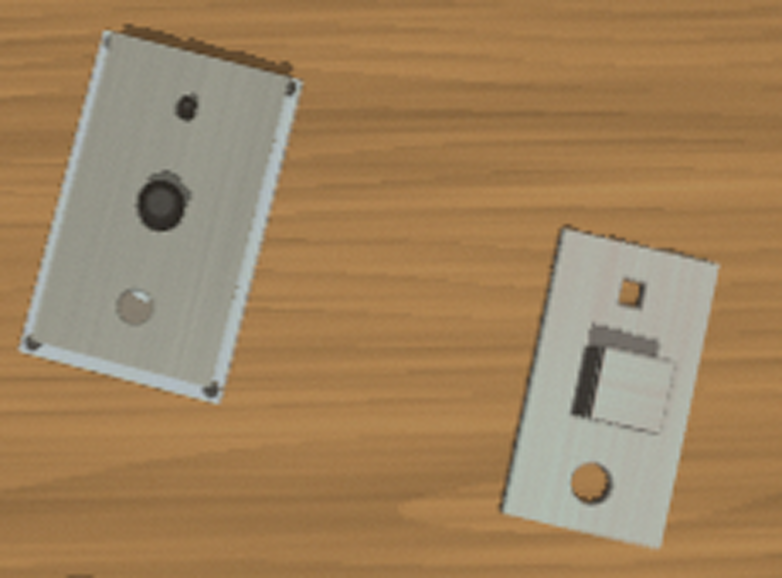

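View pics/big_side.png

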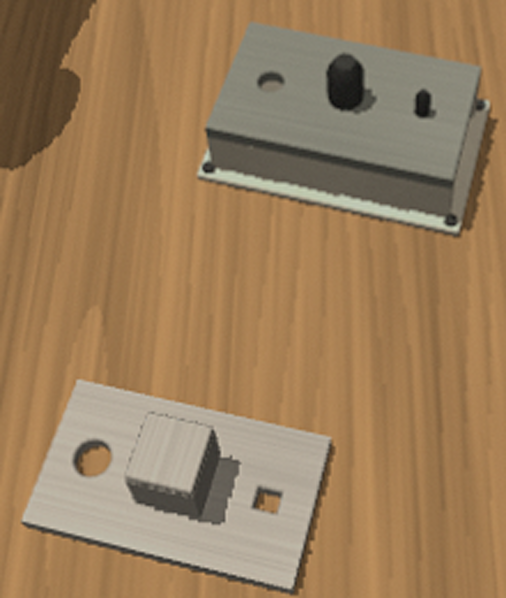

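The pin crop confirms that the black handle with grey buttons in the block is clearly larger than the small black one at (177,343). Next I'll refine the poses from depth.

```bash
cat > meas.py <<'E'
from h import *
np.set_printoptions(precision=4,suppress=True)
def cloud(n,d):
    c=cams.calibration(n);M=c["mtx"]
    v,u=np.mgrid[0:480,0:640]
    P=cv2.undistortPoints(np.stack([u,v],-1).reshape(-1,1,2).astype(float),M,np.array([c["k1"],0,0,0.])).reshape(480,640,2)
    X=np.concatenate([P*d[...,None],d[...,None]],-1)
    return (X-c["t"])@c["R"], d>0
def rect(n,d,cxy,r,zlo,zhi):
    W,ok=cloud(n,d)
    m=ok&(np.hypot(W[...,0]-cxy[0],W[...,1]-cxy[1])<r)&(W[...,2]>zlo)&(W[...,2]<zhi)
    m=cv2.morphologyEx(m.astype(np.uint8),cv2.MORPH_OPEN,np.ones((2,2)))
    k,lab,st,_=cv2.connectedComponentsWithStats(m)
    if k<2: return None
    m=lab==1+np.argmax(st[1:,4])
    p=W[m]; zz=np.median(p[:,2])
    (c,s,a)=cv2.minAreaRect((p[:,:2]*1000).astype(np.float32))
    return np.array(c),np.array(s),a,zz,m.sum()
E
python3 - <<'E'
from meas import *
for n in ("top","side"):
    d=np.load(f"{n}0.npz")["d"]
    for nm,c,r,z0,z1 in [("bed",(.562,.004),.13,.05,.07),("foot",(.562,.004),.14,.003,.02),("hub",(.449,-.273),.05,.045,.075),("plate",(.449,-.273),.12,.006,.03),("pin",(.47,.319),.06,.1,.125),("block",(.468,.316),.07,.055,.069)]:
        R=rect(n,d,c,r,z0,z1)
        print(n,nm,R)
E
```

```text
top bed (array([560.7291,   0.3165]), array([111.7834, 197.8102]), 74.20765686035156, np.float64(0.06049328474392706), np.int64(4839))
top foot (array([557.9639,   1.9998]), array([133.1024, 212.091 ]), 74.70951843261719, np.float64(0.007734891765742016), np.int64(737))
top hub (array([ 445.4008, -280.6891]), array([60.0515, 45.3068]), 74.85260772705078, np.float64(0.05964748815109402), np.int64(501))
top plate (array([ 470.4523, -169.3543]), array([327.6251, 182.1304]), 76.02803039550781, np.float64(0.01211537987130126), np.int64(3355))
top pin (array([466.068 , 172.7941]), array([351.2488,  54.241 ]), 89.58908081054688, np.float64(0.11057858690098009), np.int64(495))
top block (array([454.2683, 190.862 ]), array([381.515 ,  85.6382]), 84.9258804321289, np.float64(0.06556126687067432), np.int64(890))
side bed (array([ 520.9436, -218.3313]), array([632.951 , 198.6454]), 79.42994689941406, np.float64(0.05872468448510057), np.int64(5232))
side foot (array([ 513.8482, -233.7561]), array([596.3809, 217.2069]), 78.44625854492188, np.float64(0.0069515675541684035), np.int64(1470))
side hub (array([ 485.2331, -402.8258]), array([ 60.4132, 320.828 ]), 16.80482292175293, np.float64(0.0590379046854034), np.int64(1044))
side plate (array([ 452.3608, -377.6479]), array([199.4029, 350.2141]), 2.8102054595947266, np.float64(0.011577506704978834), np.int64(6557))
side pin (array([496.2022, -41.4308]), array([  57.0983, 1018.9935]), 4.034520149230957, np.float64(0.10740118989986906), np.int64(320))
side block (array([490.1169, -61.4713]), array([ 92.1453, 978.1834]), 2.859022855758667, np.float64(0.06320981434757732), np.int64(640))
```

```bash
sed -i 's/m=cv2.morphologyEx(m.astype(np.uint8),cv2.MORPH_OPEN,np.ones((2,2)))/m=cv2.morphologyEx(m.astype(np.uint8),cv2.MORPH_OPEN,np.ones((3,3)))\&m.astype(np.uint8)/' meas.py
python3 - <<'E'
from meas import *
for n in ("top","side"):
    d=np.load(f"{n}0.npz")["d"]
    for nm,c,r,z0,z1 in [("bed",(.562,.004),.13,.054,.066),("foot",(.562,.004),.14,.004,.012),("hub",(.449,-.273),.05,.05,.07),("plate",(.449,-.273),.12,.007,.017),("pin",(.47,.319),.06,.104,.118),("block",(.468,.316),.07,.06,.069)]:
        R=rect(n,d,c,r,z0,z1)
        print(n,nm,R)
E
```

```text
top bed (array([560.3578,   3.6786]), array([110.1252, 190.2645]), 74.1832504272461, np.float64(0.06055169697429386), np.int64(4821))
top foot (array([575.6854, -63.7542]), array([ 8.3951, 75.5686]), 74.63391876220703, np.float64(0.008249993502263447), np.int64(143))
top hub (array([ 447.6874, -272.916 ]), array([44.2635, 43.8666]), 76.19457244873047, np.float64(0.059838235864415584), np.int64(476))
top plate (array([ 446.4669, -272.9473]), array([102.5193, 180.9732]), 75.82469940185547, np.float64(0.012149921721982211), np.int64(3252))
top pin (array([470.0249, 319.8332]), array([39.8906, 52.293 ]), 89.31220245361328, np.float64(0.11099309751877506), np.int64(456))
top block (array([470.0089, 319.4344]), array([80.7289, 80.1776]), 85.62620544433594, np.float64(0.06567645276511208), np.int64(729))
side bed (array([559.1854,   0.4689]), array([114.6241, 190.8716]), 74.35596466064453, np.float64(0.05880470611768998), np.int64(5007))
side foot (array([571.6331, -47.8063]), array([240.4534, 111.154 ]), 13.699477195739746, np.float64(0.007043547813683726), np.int64(1078))
side hub (array([ 445.7412, -275.7033]), array([45.5435, 44.7158]), 74.94024658203125, np.float64(0.05920382979642092), np.int64(984))
side plate (array([ 445.4235, -275.3693]), array([101.9766, 181.792 ]), 75.6533203125, np.float64(0.01160013758812236), np.int64(6372))
side pin (array([469.7838, 314.2532]), array([31.2625, 55.0577]), 87.79216766357422, np.float64(0.1093413696497123), np.int64(246))
side block (array([468.8754, 315.0906]), array([81.6267, 81.112 ]), 84.56063079833984, np.float64(0.0638074762420815), np.int64(541))
```

```bash
python3 - <<'E'
from meas import *
from scipy.spatial.transform import Rotation as R
s=bot.read_state(); M=R.from_rotvec(s["tcp_rot"]).as_matrix(); print(M, s["tool_pos"])
print("jaw axis deg",np.degrees(np.arctan2(M[1,0],M[0,0])))
print("q6",s["q"][5],"q1",s["q"][0])
E
```

```text
[[ 0.3502  0.     -0.9367]
 [ 0.9367 -0.      0.3502]
 [ 0.     -1.     -0.    ]] [0.2364 0.6322 0.2313]
jaw axis deg 69.50119529414985
q6 -0.036926033520336 q1 1.1760890288686174
```

>>> {"name": "play_rows", "arguments": {"motion": [[[0.55,-0.875,0],[0,0,0.139]],[[0.55,-0.875,0],[0,0,0.139]],[[0.55,-0.875,0],[0,0,0.139]],[[0.55,-0.875,0],[0,0,0.139]],[[0.55,-0.875,0],[0,0,0.139]],[[0.55,-0.875,0],[0,0,0.139]],[[0.55,-0.875,0],[0,0,0.139]],[[0.55,-0.875,0],[0,0,0.139]]], "gripper": 0, "squeeze": 80}}

```text
time: 2.2
tool_pos: [0.4577, 0.2801, 0.2315]
tcp_rot: [-1.319, -1.021, 1.021]
wrist_force: [-1.0, -0.0, -0.2]
width: 1.003
```

>>> {"name": "play_rows", "arguments": {"motion": [[[-0.01,-0.95,0],[0,0,0]],[[-0.01,-0.95,0],[0,0,0]],[[-0.01,-0.95,0],[0,0,0]],[[-0.01,-0.95,0],[0,0,0]],[[-0.01,-0.95,0],[0,0,0]],[[-0.01,-0.95,0],[0,0,0]],[[-0.01,-0.95,0],[0,0,0]]]}}

```text
time: 3.08
tool_pos: [0.4524, -0.1004, 0.2316]
tcp_rot: [-1.32, -1.021, 1.02]
wrist_force: [-0.4, 0.6, -0.3]
width: 1.002
```

>>> {"name": "play_rows", "arguments": {"motion": [[[-0.014,-0.43,-0.2],[0,0,0]],[[-0.014,-0.43,-0.2],[0,0,0]],[[-0.014,-0.43,-0.2],[0,0,0]],[[-0.014,-0.43,-0.2],[0,0,0]],[[-0.014,-0.43,-0.2],[0,0,0]]]}}

```text
time: 3.7
tool_pos: [0.4473, -0.2682, 0.1511]
tcp_rot: [-1.315, -1.025, 1.024]
wrist_force: [-0.5, 0.2, -0.1]
width: 1.002
```

```bash
python3 - <<'E'
from meas import *
for n in ("top","side"):
    im,d=cams.read_camera(n); cv2.imwrite(f"pics/{n}1.png",im[:,:,::-1]); np.savez(f"{n}1.npz",im=im,d=d)
s=bot.read_state(); print(s["time"],s["tool_pos"],s["tcp_rot"])
E
```

```text
3.8 [ 0.4478 -0.2681  0.1521] [-1.3165 -1.0265  1.0249]
```

View pics/side1.png

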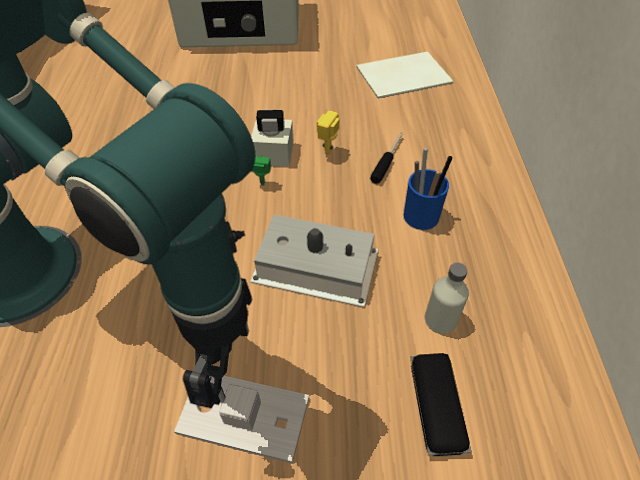

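>>> {"name": "play_rows", "arguments": {"motion": [[[-0.003,-0.014,-0.12],[0,0,0]],[[-0.003,-0.014,-0.2],[0,0,0]],[[-0.003,-0.014,-0.27],[0,0,0]],[[-0.003,-0.014,-0.31],[0,0,0]],[[-0.003,-0.014,-0.324],[0,0,0]],[[-0.003,-0.014,-0.324],[0,0,0]]]}}

```text
time: 4.55
tool_pos: [0.4463, -0.2753, 0.0224]
tcp_rot: [-1.317, -1.025, 1.024]
wrist_force: [0.7, -0.1, 0.6]
width: 0.999
```

>>> {"name": "play_rows", "arguments": {"motion": [[[0,0,0],[0,0,0]],[[0,0,0],[0,0,0]],[[0,0,0],[0,0,0]],[[0,0,0],[0,0,0]],[[0,0,0],[0,0,0]],[[0,0,0],[0,0,0]]], "gripper": 1, "squeeze": 80}}

```text
time: 5.3
tool_pos: [0.4464, -0.2758, 0.0228]
tcp_rot: [-1.318, -1.025, 1.023]
wrist_force: [-0.2, 1.6, 6.8]
width: 0.505
```

>>> {"name": "play_rows", "arguments": {"motion": [[[0,0,0.05],[0,0,0]],[[0,0,0.15],[0,0,0]],[[0,0,0.3],[0,0,0]],[[0,0,0.375],[0,0,0]],[[0,0,0.375],[0,0,0]]]}}

```text
time: 5.92
tool_pos: [0.4468, -0.2763, 0.1736]
tcp_rot: [-1.321, -1.026, 1.024]
wrist_force: [0.1, -0.1, -6.6]
width: 0.503
```

```bash
python3 - <<'E'
from meas import *
for n in ("top","side"):
    im,d=cams.read_camera(n); cv2.imwrite(f"pics/{n}2.png",im[:,:,::-1]); np.savez(f"{n}2.npz",im=im,d=d)
s=bot.read_state(); print(s["time"],s["tool_pos"],s["tcp_rot"],s["wrist_force"],s["width"])
for n in ("top","side"):
    d=np.load(f"{n}2.npz")["d"]
    print(rect(n,d,(.446,-.275),.12,.14,.18))
E
```

```text
6.025 [ 0.4442 -0.2745  0.1695] [-1.3133 -1.0226  1.0245] [ 0.218   0.6225 -5.6449] 0.5026087909874092
(array([ 447.0334, -275.5787]), array([102.3558, 180.565 ]), 75.82907104492188, np.float64(0.16280267274083204), np.int64(3990))
(array([ 444.509 , -275.9595]), array([101.9415, 181.3224]), 75.9770736694336, np.float64(0.15975556042655054), np.int64(7276))
```

View pics/side2.png

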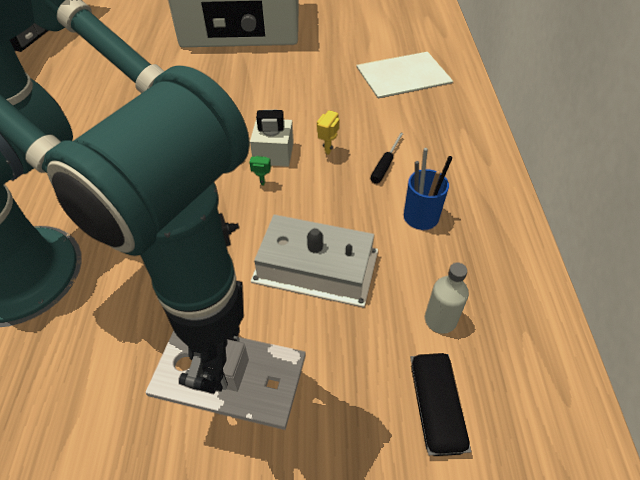

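View pics/top2.png

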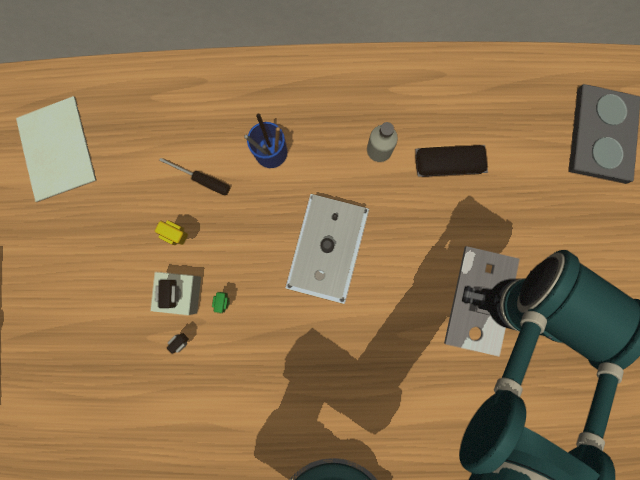

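>>> {"name": "play_rows", "arguments": {"motion": [[[0.04,0.1,0],[0,0,0]],[[0.08,0.2,0],[0,0,-0.02]],[[0.13,0.32,0],[0,0,-0.036]],[[0.18,0.44,0],[0,0,-0.036]],[[0.23,0.56,0],[0,0,-0.036]],[[0.265,0.65,0],[0,0,-0.036]],[[0.285,0.695,0],[0,0,-0.036]],[[0.285,0.695,0],[0,0,-0.036]],[[0.285,0.695,0],[0,0,-0.036]]]}}

```text
time: 7.15
tool_pos: [0.5584, 0.0018, 0.1701]
tcp_rot: [-1.326, -1.0, 1.005]
wrist_force: [0.2, 0.5, -4.7]
width: 0.508
```

```bash
python3 - <<'E'
from meas import *
for n in ("top","side"):
    im,d=cams.read_camera(n); cv2.imwrite(f"pics/{n}3.png",im[:,:,::-1]); np.savez(f"{n}3.npz",im=im,d=d)
s=bot.read_state(); print(s["time"],s["tool_pos"],s["tcp_rot"],s["wrist_force"],s["width"])
for n in ("top","side"):
    d=np.load(f"{n}3.npz")["d"]
    print(rect(n,d,(.56,.002),.12,.15,.175))
    for l in ("plate_hole","plate_slot","plate_hub"):
        for r in cams.mark_of(n,l)[:2]: print(l,n,round(r["conf"],2),c2w(n,r["xyz"]))
E
```

```text
7.25 [0.5588 0.0015 0.1709] [-1.3275 -1.0006  1.003 ] [ 0.0385  0.2354 -5.4614] 0.50598226009518
(array([513.5236,  16.2751]), array([100.3563,  86.3895]), 74.67334747314453, np.float64(0.1600274542173025), np.int64(1981))
plate_hole top 0.71 [0.7227 0.2937 0.0026]
(array([558.2262,   0.6517]), array([104.9894, 180.6712]), 74.04035186767578, np.float64(0.15851330023076377), np.int64(4458))
plate_hole side 0.92 [0.5018 0.0168 0.1463]
plate_slot side 0.73 [ 0.6153 -0.0159  0.1459]
plate_hub side 0.75 [ 0.5588 -0.0005  0.204 ]
plate_hub side 0.46 [0.4988 0.017  0.0622]
```

View pics/side3.png

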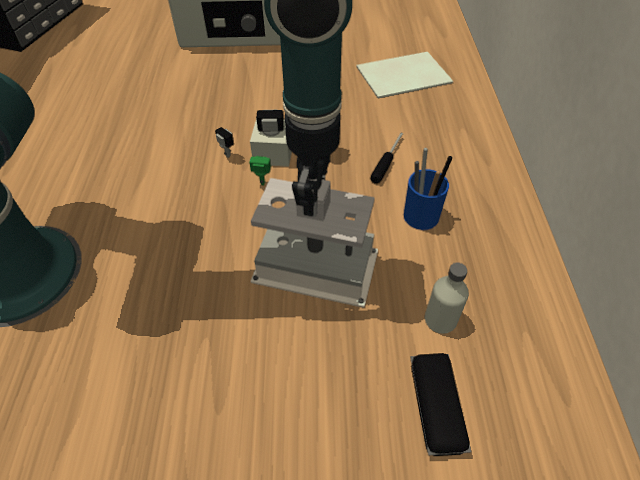

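View pics/top3.png

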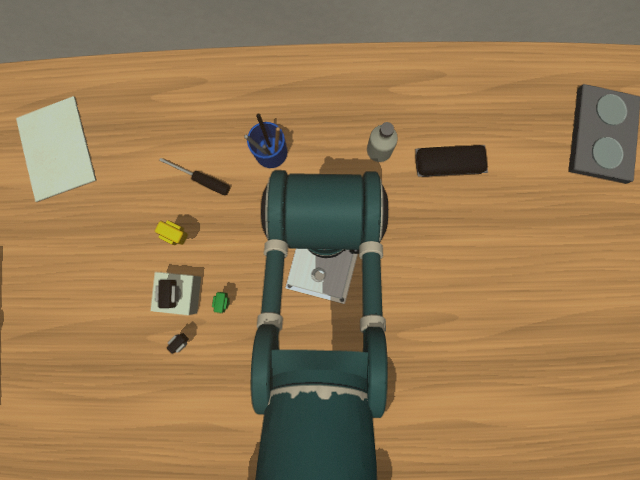

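>>> {"name": "play_rows", "arguments": {"motion": [[[0.003,0,-0.04],[0,0,0]],[[0.003,0,-0.08],[0,0,0]],[[0.003,0,-0.11],[0,0,0]],[[0.003,0,-0.13],[0,0,0]],[[0.003,0,-0.145],[0,0,0]],[[0.003,0,-0.155],[0,0,0]],[[0.003,0,-0.155],[0,0,0]]]}}

```text
time: 8.43
tool_pos: [0.5608, 0.0027, 0.1096]
tcp_rot: [-1.327, -1.003, 1.003]
wrist_force: [0.2, -0.5, -5.2]
width: 0.501
```

```bash
python3 - <<'E'
from meas import *
n="side"
im,d=cams.read_camera(n); cv2.imwrite(f"pics/{n}4.png",cv2.resize(im[160:320,230:400,::-1],None,fx=3.5,fy=3.5,interpolation=cv2.INTER_CUBIC)); np.savez(f"{n}4.npz",im=im,d=d)
s=bot.read_state(); print(s["time"],s["tool_pos"],s["tcp_rot"],s["wrist_force"],s["torque"],s["width"])
print(rect(n,d,(.56,.002),.12,.085,.11))
E
```

```text
8.475 [0.561  0.0026 0.1099] [-1.3278 -1.0031  1.0027] [-0.2803 -0.093  -6.3686] [-0.0521  0.087  -0.018 ] 0.5053210879318368
(array([560.0497,   0.9018]), array([103.3537, 180.8613]), 74.19384765625, np.float64(0.09746793861059516), np.int64(4208))
```

View pics/side4.png

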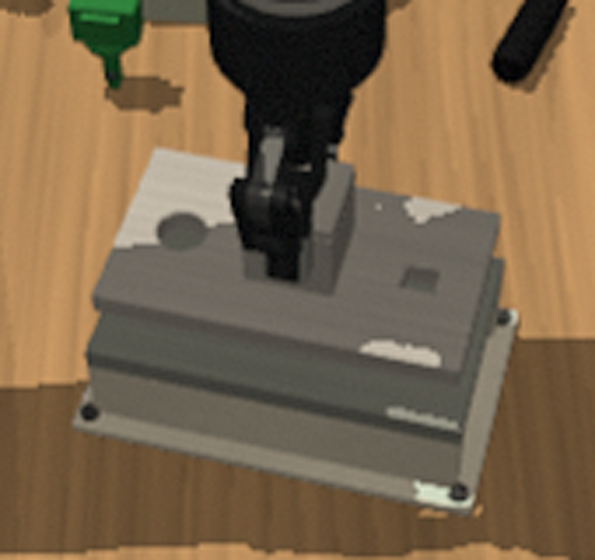

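>>> {"name": "play_rows", "arguments": {"motion": [[[0,0,-0.015],[0,0,0]],[[0,0,-0.03],[0,0,0]],[[0,0,-0.045],[0,0,0]],[[0,0,-0.058],[0,0,0]],[[0,0,-0.066],[0,0,0]],[[0,0,-0.066],[0,0,0]]]}}

```text
time: 9.22
tool_pos: [0.5608, 0.0027, 0.0831]
tcp_rot: [-1.327, -1.003, 1.003]
wrist_force: [-0.5, -0.5, -4.8]
width: 0.509
```

>>> {"name": "play_rows", "arguments": {"motion": [[[0,0,-0.003],[0,0,0]],[[0,0,-0.005],[0,0,0]],[[0,0,-0.005],[0,0,0]]]}}

```text
time: 9.6
tool_pos: [0.5609, 0.0027, 0.0828]
tcp_rot: [-1.328, -1.003, 1.003]
wrist_force: [-6.1, 0.8, 5.1]
width: 0.507
```

```bash
python3 - <<'E'
from meas import *
n="side"
im,d=cams.read_camera(n); cv2.imwrite(f"pics/{n}5.png",cv2.resize(im[160:320,230:400,::-1],None,fx=3.5,fy=3.5,interpolation=cv2.INTER_CUBIC)); np.savez(f"{n}5.npz",im=im,d=d)
s=bot.read_state(); print(s["time"],s["tool_pos"],s["wrist_force"],s["torque"])
print(rect(n,d,(.56,.002),.12,.06,.085))
E
```

```text
9.65 [0.5609 0.0026 0.0828] [-5.8667 -0.606   4.6094] [-0.0154  0.7639  0.0138]
(array([560.3168,   1.3438]), array([104.1023, 181.8479]), 74.59707641601562, np.float64(0.070721588295739), np.int64(4036))
```

View pics/side5.png

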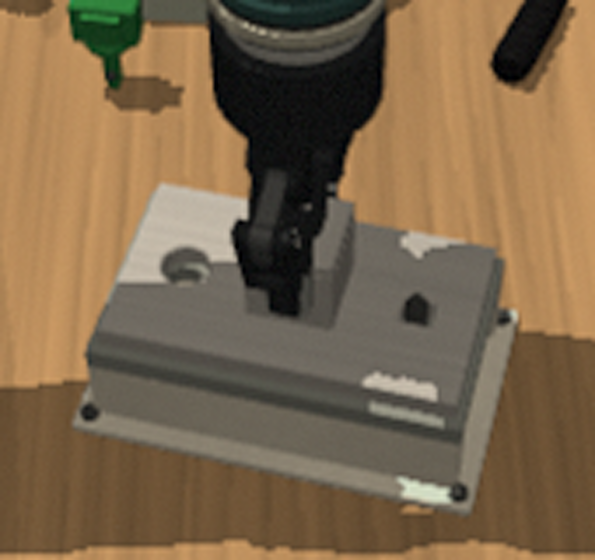

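The plate is seated: its top reads about 71–72 mm and the key pokes out of the slot at crop (416,308). Releasing.

>>> {"name": "play_rows", "arguments": {"motion": [[[0,0,0],[0,0,0]],[[0,0,0],[0,0,0]],[[0,0,0],[0,0,0]],[[0,0,0],[0,0,0]]], "gripper": 0}}

```text
time: 10.15
tool_pos: [0.561, 0.0026, 0.0814]
tcp_rot: [-1.328, -1.003, 1.003]
wrist_force: [1.2, 0.4, 0.4]
width: 0.999
```

>>> {"name": "play_rows", "arguments": {"motion": [[[0,0,0.1],[0,0,0]],[[0,0,0.25],[0,0,0]],[[0,0,0.33],[0,0,0]],[[0,0,0.33],[0,0,0]]]}}

```text
time: 10.65
tool_pos: [0.5634, 0.0026, 0.2175]
tcp_rot: [-1.333, -1.009, 0.999]
wrist_force: [0.3, -0.8, -0.6]
width: 1.001
```

>>> {"name": "play_rows", "arguments": {"motion": [[[-0.04,0.15,0],[0,0,0.1]],[[-0.08,0.3,0],[0,0,0.2]],[[-0.13,0.45,0],[0,0,0.3]],[[-0.18,0.6,0],[0,0,0.327]],[[-0.21,0.72,0],[0,0,0.327]],[[-0.227,0.786,-0.05],[0,0,0.327]],[[-0.227,0.786,-0.1],[0,0,0.327]],[[-0.227,0.786,-0.1],[0,0,0.327]]]}}

```text
time: 11.65
tool_pos: [0.4678, 0.3152, 0.1695]
tcp_rot: [-1.217, -1.188, 1.2]
wrist_force: [0.0, 0.1, 0.5]
width: 1.001
```

```bash
python3 - <<'E'
from meas import *
for n in ("top","side"):
    im,d=cams.read_camera(n); cv2.imwrite(f"pics/{n}6.png",im[:,:,::-1]); np.savez(f"{n}6.npz",im=im,d=d)
s=bot.read_state(); print(s["time"],s["tool_pos"],s["tcp_rot"],s["wrist_force"],s["width"],px("top",s["tool_pos"]),px("side",s["tool_pos"]))
n="top"; d=np.load("top6.npz")["d"]
print(rect(n,d,(.56,.002),.12,.065,.08))
print(rect(n,d,(.56,.002),.05,.11,.13))
E
```

```text
11.75 [0.4699 0.3157 0.1724] [-1.2191 -1.1919  1.1952] [1.3362 0.2404 0.756 ] 0.9952260713681709 [154.4417 294.0493] [267.1978  87.6194]
(array([561.6569,   4.6337]), array([100.6946, 180.3678]), 74.14244079589844, np.float64(0.07257307357517188), np.int64(3753))
(array([561.138 ,   4.1232]), array([43.7819, 44.3181]), 75.21394348144531, np.float64(0.1204394562089943), np.int64(531))
```

View pics/top6.png

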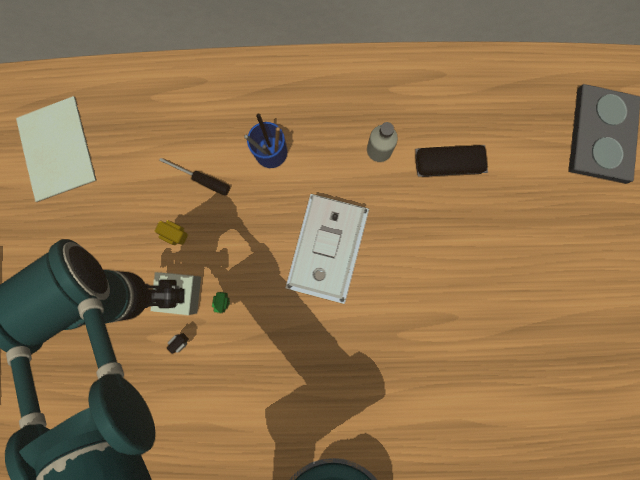

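View pics/side6.png

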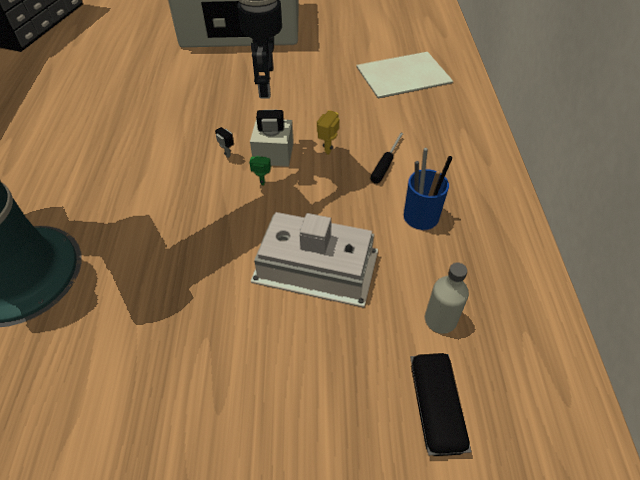

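>>> {"name": "play_rows", "arguments": {"motion": [[[0,0.003,-0.08],[0,0,0]],[[0,0.003,-0.15],[0,0,0]],[[0,0.003,-0.2],[0,0,0]],[[0,0.003,-0.225],[0,0,0]],[[0,0.003,-0.237],[0,0,0]],[[0,0.003,-0.237],[0,0,0]],[[0,0.003,-0.237],[0,0,0]]]}}

```text
time: 12.62
tool_pos: [0.4707, 0.3186, 0.0795]
tcp_rot: [-1.219, -1.196, 1.193]
wrist_force: [0.1, 0.5, -0.0]
width: 1.003
```

>>> {"name": "play_rows", "arguments": {"motion": [[[0,0,-0.008],[0,0,0]],[[0,0,-0.008],[0,0,0]]]}}

```text
time: 12.88
tool_pos: [0.4699, 0.3183, 0.0753]
tcp_rot: [-1.219, -1.194, 1.195]
wrist_force: [0.3, 0.5, -0.4]
width: 1.004
```

>>> {"name": "play_rows", "arguments": {"motion": [[[0,0,0],[0,0,0]],[[0,0,0],[0,0,0]],[[0,0,0],[0,0,0]],[[0,0,0],[0,0,0]],[[0,0,0],[0,0,0]],[[0,0,0],[0,0,0]],[[0,0,0],[0,0,0]]], "gripper": 1, "squeeze": 50}}

```text
time: 13.75
tool_pos: [0.4708, 0.3189, 0.0766]
tcp_rot: [-1.219, -1.196, 1.193]
wrist_force: [-1.1, 1.5, 5.5]
width: 0.307
```

```bash
python3 - <<'E'
from meas import *
for n in ("side",):
    im,d=cams.read_camera(n); cv2.imwrite(f"pics/{n}7.png",cv2.resize(im[60:200,200:360,::-1],None,fx=4,fy=4,interpolation=cv2.INTER_CUBIC))
s=bot.read_state(); print(s["time"],s["tool_pos"],s["tcp_rot"],s["wrist_force"],s["width"]*85)
E
```

```text
13.8 [0.4708 0.319  0.0765] [-1.2188 -1.1962  1.1926] [-1.5511  0.1974  5.878 ] 26.22307725770243
```

View pics/side7.png

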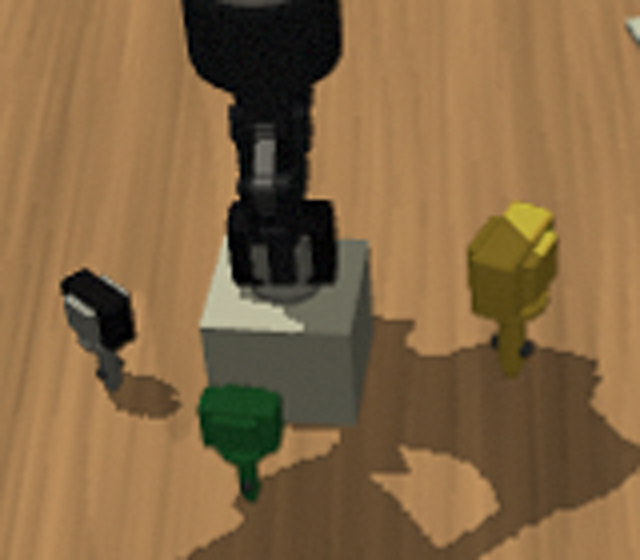

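>>> {"name": "play_rows", "arguments": {"motion": [[[0,0,0.05],[0,0,0]],[[0,0,0.13],[0,0,0]],[[0,0,0.22],[0,0,0]],[[0,0,0.275],[0,0,0]],[[0,0,0.275],[0,0,0]],[[0,0,0.275],[0,0,0]]]}}

```text
time: 14.55
tool_pos: [0.4691, 0.3176, 0.1837]
tcp_rot: [-1.218, -1.192, 1.196]
wrist_force: [1.6, 0.7, -2.3]
width: 0.304
```

```bash
python3 - <<'E'
from meas import *
for n in ("top","side",):
    im,d=cams.read_camera(n); np.savez(f"{n}8.npz",im=im,d=d)
    c=(slice(20,160),slice(200,360)) if n=="side" else (slice(240,340),slice(100,240))
    cv2.imwrite(f"pics/{n}8.png",cv2.resize(im[c][:,:,::-1],None,fx=4.5,fy=4.5,interpolation=cv2.INTER_CUBIC))
    for l in ("pin","pin_tip","pin_handle"):
        for r in cams.mark_of(n,l)[:3]: print(l,n,round(r["conf"],2),c2w(n,r["xyz"]))
s=bot.read_state(); print(s["time"],s["tool_pos"],s["tcp_rot"],s["wrist_force"],s["width"]*85)
E
```

```text
pin top 0.86 [0.3678 0.3096 0.0337]
pin top 0.66 [0.4515 0.2237 0.0414]
pin top 0.61 [0.469  0.3194 0.1708]
pin_tip top 0.42 [0.5026 0.018  0.0614]
pin_handle top 0.89 [0.5931 0.3187 0.08  ]
pin_handle top 0.74 [0.4531 0.2192 0.0579]
pin_handle top 0.63 [0.3673 0.3099 0.0614]
pin side 0.89 [0.5918 0.3104 0.0501]
pin side 0.85 [0.4667 0.3136 0.168 ]
pin side 0.8 [0.3689 0.3139 0.0365]
pin_tip side 0.88 [ 0.5954  0.3184 -0.0012]
pin_tip side 0.62 [0.4674 0.3209 0.1205]
pin_tip side 0.6 [0.3681 0.3062 0.0006]
pin_handle side 0.94 [0.4512 0.2158 0.0511]
pin_handle side 0.79 [0.4677 0.3166 0.1957]
pin_handle side 0.7 [0.3672 0.3093 0.057 ]
14.95 [0.4698 0.3181 0.1847] [-1.2184 -1.1936  1.1951] [ 0.2636  1.234  -1.148 ] 26.396252843249357
```

View pics/side8.png

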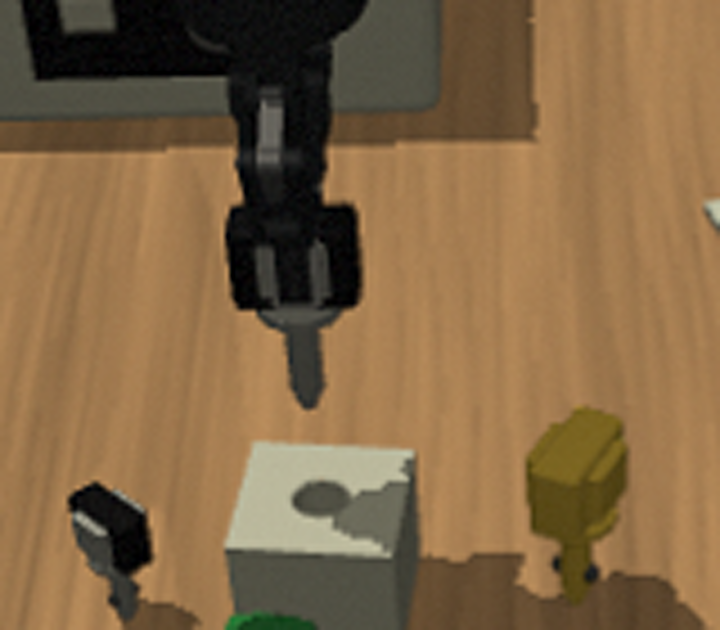

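View pics/top8.png

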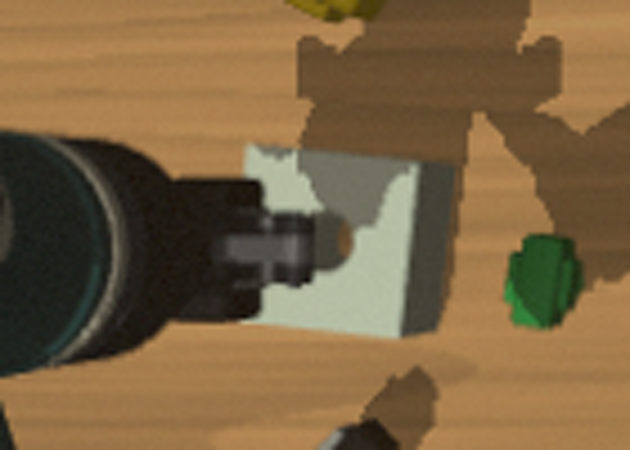

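```bash
python3 - <<'E'
from meas import *
f=lambda X:(px("side",X)-[200,20])*4.5
s=bot.read_state(); print(s["time"],s["tool_pos"],s["wrist_force"])
for z in (.212,.173,.1205): print(z,f([.4698,.3181,z]))
E
```

```text
14.95 [0.4698 0.3181 0.1847] [ 0.2636  1.234  -1.148 ]
0.212 [294.6199 222.2871]
0.173 [302.2883 300.0617]
0.1205 [311.9537 397.891 ]
```

```bash
python3 - <<'E'
from meas import *
from scipy import ndimage as nd
for n,k,zp,bias in (("top",0,.06,(0.5,1.8)),("side",0,.06,(-.6,-1.3)),("top",6,.072,(.5,1.8)),("side",6,.072,(-.6,-1.3))):
    d=np.load(f"{n}{k}.npz")["d"]; W,ok=cloud(n,d)
    c=cams.calibration(n)
    v,u=np.mgrid[0:480,0:640]; p0=px(n,[.502,.0188,zp])
    near=np.hypot(u-p0[0],v-p0[1])<12
    # deeper than the plane
    m=near&ok&(W[...,2]<zp-.004)
    lab,kk=nd.label(m); 
    if kk==0: print("none");continue
    b=1+np.argmax(nd.sum(m,lab,range(1,kk+1)))
    vv,uu=np.nonzero(lab==b); 
    q=np.array([atz(n,a,bb,zp)[:2] for a,bb in zip(uu,vv)])*1000
    print(n,k,len(q),q.mean(0),(q.min(0)+q.max(0))/2,np.ptp(q,axis=0),"corr",((q.min(0)+q.max(0))/2-bias))
E
```

```text
top 0 76 [502.7701  19.8789] [502.9121  20.7363] [18.158 18.182] corr [502.4121  18.9363]
side 0 70 [502.0953  14.6014] [502.4455  14.4053] [17.8817 18.28  ] corr [503.0455  15.7053]
top 6 125 [503.6139  20.6972] [503.6653  20.4828] [23.882  21.9967] corr [503.1653  18.6828]
side 6 104 [502.949   14.6049] [503.1845  13.8764] [21.334  22.7401] corr [503.7845  15.1764]
```

>>> {"name": "play_rows", "arguments": {"motion": [[[0.01,-0.08,0],[0,0,-0.05]],[[0.02,-0.2,0],[0,0,-0.15]],[[0.04,-0.33,0],[0,0,-0.25]],[[0.055,-0.46,0],[0,0,-0.327]],[[0.07,-0.58,0],[0,0,-0.327]],[[0.08,-0.68,0],[0,0,-0.327]],[[0.084,-0.73,0],[0,0,-0.327]],[[0.084,-0.749,0],[0,0,-0.327]],[[0.084,-0.749,0],[0,0,-0.327]],[[0.084,-0.749,0],[0,0,-0.327]]]}}

```text
time: 16.2
tool_pos: [0.5035, 0.0195, 0.1853]
tcp_rot: [-1.327, -1.004, 1.003]
wrist_force: [-0.0, 0.2, -1.9]
width: 0.306
```

```bash
python3 - <<'E'
from meas import *
for n in ("top","side",):
    im,d=cams.read_camera(n); np.savez(f"{n}9.npz",im=im,d=d)
    c=(slice(130,310),slice(220,400)) if n=="side" else (slice(180,320),slice(230,410))
    cv2.imwrite(f"pics/{n}9.png",cv2.resize(im[c][:,:,::-1],None,fx=3.3,fy=3.3,interpolation=cv2.INTER_CUBIC))
    for l in ("pin","pin_tip","pin_handle"):
        for r in cams.mark_of(n,l)[:4]: 
            w=c2w(n,r["xyz"])
            if w[1]<.15: print(l,n,round(r["conf"],2),w)
s=bot.read_state(); print(s["time"],s["tool_pos"],s["tcp_rot"],s["wrist_force"],s["width"]*85)
f=lambda X:(px("side",X)-[220,130])*3.3
print(f([*s["tool_pos"][:2],.175]),f([*s["tool_pos"][:2],.123]),f([.5027,.0186,.072]))
E
```

```text
pin top 0.44 [ 0.6218 -0.0107  0.0617]
pin side 0.64 [0.4991 0.0201 0.1722]
pin_tip side 0.79 [0.5006 0.0216 0.122 ]
pin_tip side 0.26 [0.7744 0.1195 0.0001]
pin_handle side 0.6 [0.4976 0.0179 0.1969]
16.6 [0.5036 0.0189 0.1853] [-1.3274 -1.0033  1.0032] [ 0.3808  0.1087 -1.6086] 26.308811849559504
[195.8637 211.3947] [202.6995 282.218 ] [207.1258 345.9827]
```

View pics/side9.png

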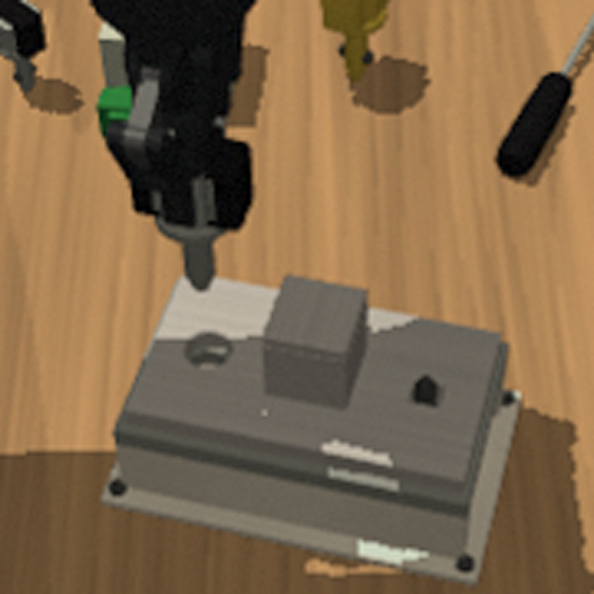

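View pics/top9.png

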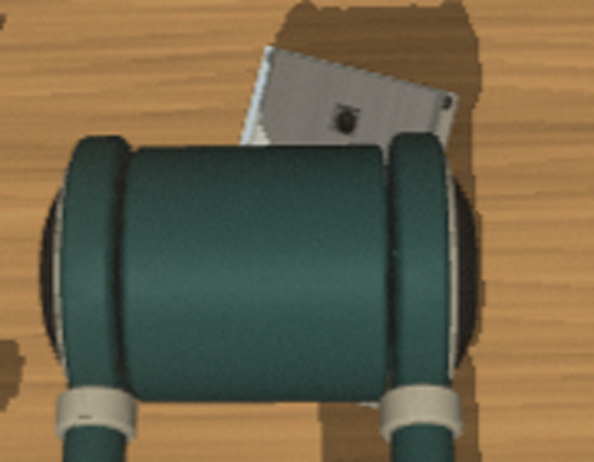

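>>> {"name": "play_rows", "arguments": {"motion": [[[0.003,0,-0.04],[0,0,0]],[[0.003,0,-0.08],[0,0,0]],[[0.003,0,-0.12],[0,0,0]],[[0.003,0,-0.14],[0,0,0]],[[0.003,0,-0.16],[0,0,0]],[[0.003,0,-0.175],[0,0,0]],[[0.003,0,-0.175],[0,0,0]]]}}

```text
time: 17.48
tool_pos: [0.5046, 0.0186, 0.1149]
tcp_rot: [-1.327, -1.002, 1.003]
wrist_force: [0.6, 0.4, -1.4]
width: 0.307
```

```bash
python3 - <<'E'
from meas import *
for n in ("side",):
    im,d=cams.read_camera(n)
    c=(slice(150,290),slice(220,380))
    cv2.imwrite(f"pics/{n}10.png",cv2.resize(im[c][:,:,::-1],None,fx=4,fy=4,interpolation=cv2.INTER_CUBIC))
s=bot.read_state(); print(s["time"],s["tool_pos"],s["wrist_force"],s["torque"],s["width"]*85)
E
```

```text
17.525 [0.5049 0.0187 0.1153] [ 0.2028  0.2108 -1.5445] [-0.0217 -0.05   -0.0362] 25.902574767461807
```

View pics/side10.png

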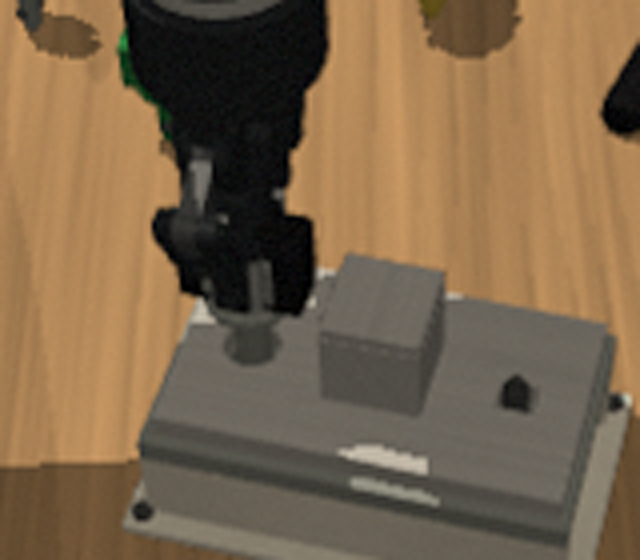

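>>> {"name": "play_rows", "arguments": {"motion": [[[0,0,-0.015],[0,0,0]],[[0,0,-0.03],[0,0,0]],[[0,0,-0.045],[0,0,0]],[[0,0,-0.06],[0,0,0]],[[0,0,-0.07],[0,0,0]],[[0,0,-0.076],[0,0,0]],[[0,0,-0.076],[0,0,0]]]}}

```text
time: 18.4
tool_pos: [0.5046, 0.0187, 0.0846]
tcp_rot: [-1.327, -1.003, 1.003]
wrist_force: [-1.3, -0.2, -2.7]
width: 0.307
```

>>> {"name": "play_rows", "arguments": {"motion": [[[0,0,-0.003],[0,0,0]],[[0,0,-0.005],[0,0,0]],[[0,0,-0.006],[0,0,0]],[[0,0,-0.006],[0,0,0]]]}}

```text
time: 18.9
tool_pos: [0.5047, 0.0186, 0.0835]
tcp_rot: [-1.327, -1.003, 1.003]
wrist_force: [-5.7, -0.9, 6.4]
width: 0.305
```

```bash
python3 - <<'E'
from meas import *
for n in ("side",):
    im,d=cams.read_camera(n)
    c=(slice(150,290),slice(220,380))
    cv2.imwrite(f"pics/{n}11.png",cv2.resize(im[c][:,:,::-1],None,fx=4,fy=4,interpolation=cv2.INTER_CUBIC))
s=bot.read_state(); print(s["time"],s["tool_pos"],s["wrist_force"],s["torque"],s["width"]*85)
E
```

```text
18.95 [0.5047 0.0186 0.0836] [-5.4272 -0.255   6.5206] [-0.1018  0.8858 -0.0111] 25.910961059056536
```

View pics/side11.png

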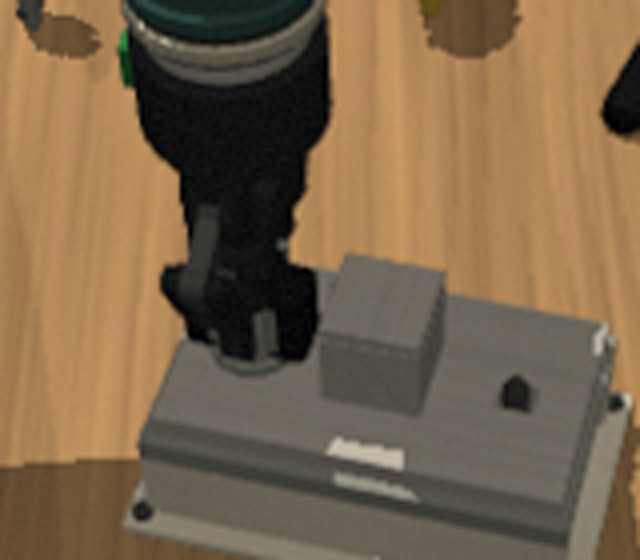

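Contact came at TCP 83.6 mm, and a seated collar predicts 83.5 mm. Letting go.

>>> {"name": "play_rows", "arguments": {"motion": [[[0,0,0],[0,0,0]],[[0,0,0],[0,0,0]],[[0,0,0],[0,0,0]],[[0,0,0],[0,0,0]],[[0,0,0],[0,0,0]]], "gripper": 0}}

```text
time: 19.58
tool_pos: [0.5049, 0.0187, 0.0825]
tcp_rot: [-1.328, -1.003, 1.003]
wrist_force: [0.3, 0.3, 0.1]
width: 0.996
```

>>> {"name": "play_rows", "arguments": {"motion": [[[0,0,0.1],[0,0,0]],[[0,0,0.22],[0,0,0]],[[0,0,0.35],[0,0,0]],[[0,0.15,0.4],[0,0,0]],[[-0.1,0.3,0.4],[0,0,0]],[[-0.15,0.45,0.4],[0,0,0]],[[-0.15,0.6,0.4],[0,0,0]],[[-0.15,0.7,0.4],[0,0,0]],[[-0.15,0.7,0.4],[0,0,0]]]}}

```text
time: 20.7
tool_pos: [0.4442, 0.3016, 0.2424]
tcp_rot: [-1.325, -1.006, 1.006]
wrist_force: [-0.1, -0.6, -0.3]
width: 1.001
```

```bash
python3 - <<'E'
from meas import *
for n in ("top","side",):
    im,d=cams.read_camera(n); np.savez(f"{n}12.npz",im=im,d=d)
    cv2.imwrite(f"pics/{n}12.png",im[:,:,::-1])
    c=(slice(190,320),slice(230,390)) if n=="side" else (slice(180,320),slice(270,390))
    cv2.imwrite(f"pics/{n}12c.png",cv2.resize(im[c][:,:,::-1],None,fx=4,fy=4,interpolation=cv2.INTER_CUBIC))
    print(n,"plate",rect(n,d,(.561,.003),.12,.065,.082))
    print(n,"handle",rect(n,d,(.503,.019),.04,.104,.13))
    for l in ("pin","pin_handle"):
        for r in cams.mark_of(n,l)[:4]:
            w=c2w(n,r["xyz"])
            if w[1]<.15: print(l,n,round(r["conf"],2),w)
s=bot.read_state(); print(s["time"],s["tool_pos"],s["wrist_force"],s["width"])
E
```

```text
top plate (array([561.5053,   4.4016]), array([100.1897, 180.2587]), 74.16543579101562, np.float64(0.07259188223966959), np.int64(3334))
top handle (array([504.397 ,  20.6369]), array([39.9277, 55.6706]), 73.32548522949219, np.float64(0.11724701943528687), np.int64(522))
pin top 0.83 [0.5074 0.0202 0.0717]
pin_handle top 0.56 [0.5046 0.0196 0.0984]
side plate (array([560.1443,   0.8395]), array([103.2247, 180.9993]), 73.99382019042969, np.float64(0.07088174442872823), np.int64(3223))
side handle (array([503.8571,  16.3712]), array([41.8132, 56.2498]), 73.30329132080078, np.float64(0.11536562579559173), np.int64(590))
pin side 0.85 [0.5006 0.0156 0.0688]
pin_handle side 0.89 [0.4982 0.0174 0.0964]
21.0 [0.445  0.2974 0.2424] [-0.5678 -0.5837  0.4458] 1.0005548826952146
```

View pics/side12c.png

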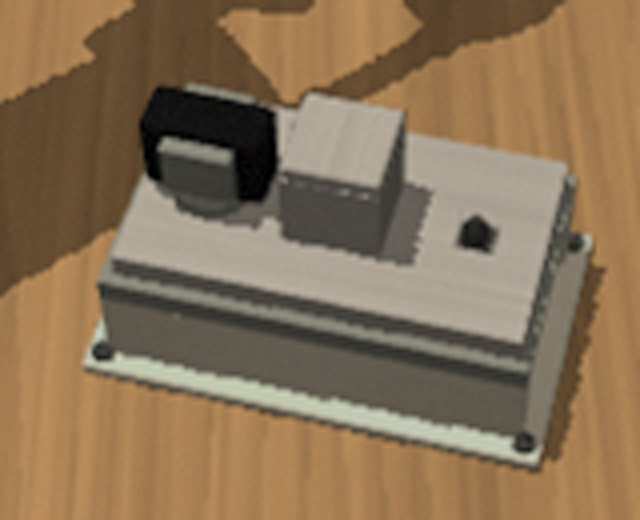

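View pics/top12c.png

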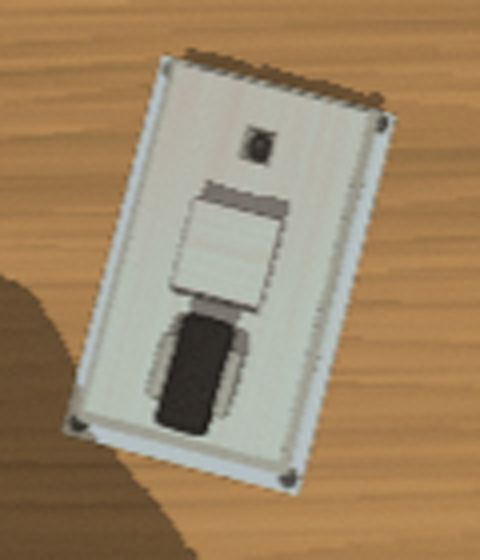

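View pics/side12.png

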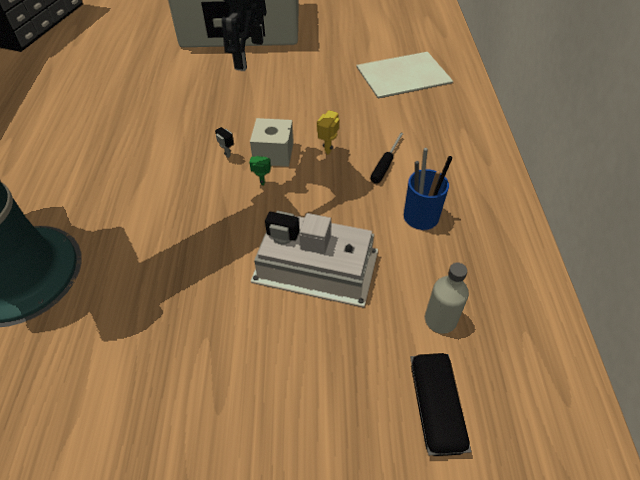

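```bash
python3 -c "
from workcell import bot
print(bot.finish_job(), bot.read_state()['time'])"
```

```text
the job is handed in; nothing more can be done
the job is handed in; nothing more can be done
```

The plate is seated on the stand, and the ball-lock pin is in place through both holes with its buttons out. I handed the job in at about 21 s of the 66 s allowed.

**What I did:** I lifted the plate by its hub and lowered it over the shaft and key. Then I gripped the larger black pin across both buttons, slid it down through the plate and bed until its collar touched, and let go. The forces I read after each move stayed under 10 N.

**Last checks:**
- **Plate:** its top face read 72.6 mm from the top camera and 70.9 mm from the side camera (72 mm expected). Its yaw matched the stand's within about 0.4°, and the key shows in the slot.
- **Pin height:** the handle top read 117.2 mm from the top camera and 115.4 mm from the side camera (118 mm expected). The side camera read 1–2 mm low all along. The gripper's height when the collar touched also matched full seating, within 0.1 mm.
- **Buttons:** they measured about 40 mm across in the top view and 41.8 mm in the side view, so they are fully out.
- **Other things:** the pictures show none of the bystanders or look-alikes moved, and the robot was clear of everything.

I did not see the balls under the bed and did not tug the pin. That they are locked is inferred from the button width and the seated height.

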